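Clamp the milled block in the ratchet clamp

TASK

The scissor clamp was put away locked shut: press its thumb pad gently straight down until the ratchet lets go and the jaws spring open. Stand the milled block upright on the base plate, midway between the two jaws and lined up with them. Then squeeze the handles together by feel, stop at the first ratchet tooth that holds the block firmly against the sprung jaw (never force that jaw solid), let go, and leave the other parts where they are.

Things in the scene. Friction and masses are not known exactly. Their poses are not given: they have to be found in the camera images.
- clamp: scissor-type ratchet clamp screwed to the plate. Origin on its vertical pivot axis, at the underside of its aluminium base plate (136 x 76 x 8 mm, from 32 mm behind to 104 mm ahead of the pivot). x axis from the handles to the jaws, y to the left seen from the handles, z up. Two bright round handles run from the pivot to -x; two dark jaws stand at x = +70 mm. The halves move in mirror image.
- right_half (a joint): opening angle (rad) of each half: 0 shut, 0.15 sprung open. Jaw gap = 3.5 mm + setting + 140 mm x angle (screw setting of the -y jaw, 0 to 8 mm, unknown); width over both handles at handle_middle = 38 mm + 150 mm x angle. Ratchet teeth lock it at 0.088, 0.069, 0.050, 0.031, 0.012 (0.002 more under load; close 0.002 to 0.004 past one to engage it); which one holds the block must be felt. Starts locked on one of the last two.
- sprung_jaw (a joint): travel (m) of the sprung jaw, on the clamp's +y side: 0 = fully out, 0.0048 = pressed solid. It pushes with 3 N as it leaves its stop and 2 N more for each mm. With the block held it must rest between 0.0003 and 0.0042 (the first tooth that grips): one tooth (0.019 rad) moves it by 2.7 mm.
- tail (a joint): downward bend (rad) of the springy tail that extends the clamp's +y handle and carries the pawl and the thumb pad: 0 = free, about 0.045 = ratchet lets go, 0.12 = at its stop.
- thumb_pad (a point): centre of the top of the ribbed dark thumb pad (22 mm across, 6 mm thick), 135 mm behind the pivot on the tail of the +y handle, top 34 mm above the granite. Pressed straight down 3 to 4 mm (2 to 3 N) the ratchet lets go; after 9 mm (about 4.5 N) it meets its stop. The toothed bar crossing the handles 105 mm behind the pivot is 10 mm wide, its top 41 mm above the granite.
- handle_middle (a point): fixed point midway between the handles where they are squeezed together from outside, along the clamp's y axis: 75 mm behind the pivot, 28 mm above the granite, the height of the handles' centre lines. The handles are 10 mm thick there (dark sleeves). Their spring resists with about 4 N, a tooth and the jaw with 5 to 15 N more; squeezing on beyond the hold overloads the jaw.
- jaw_seat (a point): fixed point on the top of the base plate midway between the jaws, 70 mm ahead of the pivot, 8 mm above the granite. The block is to stand here with its 50 mm length along the clamp's x axis. Jaws (20 mm long) and their arms reach up to 27 mm above the granite, the pivot to 31 mm.
- block_center (a point): centre of the milled aluminium block (two bores in its top), 50 mm long (its x), 16 mm thick (its y), 40 mm high (its z, up), about 0.1 kg, standing upright on the granite behind the vice, beyond the clamp's handles. The measuring machine's probe head hangs over the plate at about x 0.65, y 0: draw back toward the robot (x 0.45) before swinging across to the jaws.
- plug_gauge: bystander: plug gauge lying down, 104 mm long, 18 mm thick, beyond the clamp; origin under its centre
- pen_bench: bystander: black pen lying down, 145 mm long, 9 mm thick, beyond the clamp, left; origin under its centre
- gauge_a: bystander: steel gauge block, 35 x 9 x 20 mm, beyond the block; origin under its centre
- flange: bystander: flat steel ring, 32 mm across, 8 mm high, near the front edge, left of the clamp; origin under its centre
Mind the look-alikes: they are no part of the job. Leave any blue or yellow look-alike of the part that bears block_center alone.

How it is judged:
On the way, in this order (a step that is already met when the one before it is completed fails the run):
1. the ratchet is released and the clamp has sprung open (value of joint right_half above 0.13 rad), for 0.2 s.
2. the block stands on the base plate between the open jaws, let go (x of block_center in the frame of jaw_seat between -0.012 and 0.012 m and y of block_center in the frame of jaw_seat between -0.009 and 0.009 m and z of block_center in the frame of jaw_seat between 0.017 and 0.023 m and angle between block_center's own z axis and vertical below 0.06 rad and angle between the x axis of block_center and the x axis of clamp, either way round below 0.12 rad and value of joint right_half above 0.1 rad and contact force between the fingers and milled_block below 0.05 N), for 0.2 s.
3. the handles are squeezed until the sprung jaw bears on the block (x of block_center in the frame of jaw_seat between -0.012 and 0.012 m and y of block_center in the frame of jaw_seat between -0.009 and 0.009 m and z of block_center in the frame of jaw_seat between 0.017 and 0.023 m and angle between block_center's own z axis and vertical below 0.06 rad and angle between the x axis of block_center and the x axis of clamp, either way round below 0.12 rad and value of joint right_half between 0.003 and 0.1 rad and value of joint sprung_jaw between 0.0003 and 0.0042 m), for 0.2 s.
At the end, for the whole second after the job is handed in: the ratchet holds the block between both jaws, sprung jaw pressed in 0.3 to 4.2 mm; block flat on the base plate and upright, lengthwise within 12 mm of the jaw middle and within 0.12 rad of the clamp's axis, at rest, robot clear (all of step 3 and contact force between each of sprung_jaw, right_half and milled_block above 2 N and linear speed of milled_block below 0.02 m/s and velocity of joint right_half between -0.05 and 0.05 rad/s); the robot touches nothing.
It fails at once if a jaw presses the block with more than 20 N (contact force between any of sprung_jaw, right_half and milled_block above 20 N).
It fails at once if the thumb pad is pressed with more than 20 N (contact force between the fingers and tail above 20 N).
It fails at once if another part on the plate is pushed away by more than 20 mm (distance of any of plug_gauge, pen_bench, gauge_a, flange from where it was at the start of the episode above 0.02 m).
It also fails if it takes over 72 s, if anything falls off the work surface, if the arm or the gripper's body presses on something with over 40 N, if the wrist force passes 120 N, or if a joint passes its speed limit or range.

ROBOT

A 7-joint arm with a two-finger parallel gripper is mounted at the origin on a cart in front of the work surface, level with it; the furniture and walls round the work are solid. World frame = base frame: x ahead of the robot, y to its left, z up, the work surface at z = 0. Lengths are in m, angles in rad, forces in N, time in s.
With the tool pointing down it reaches from about 0.4 to 0.85 m from the base axis. Payload 10.4 kg.
Tool frame: the origin (TCP) lies between the finger pads; the fingertips stand 8 mm ahead of it and the grasp point (between the pads) lies 11 mm behind it; y points along the fingers, z is the direction in which the jaws open and shut, and the axes are right-handed (so a half turn about y gives the same grasp; the last joint's range is limited). The gripper opens to 87 mm and grips with 3 to 60 N. Pads are 19 mm wide; open, the fingers measure 117 mm over their backs; the gripper's body (75 mm by 190 mm) begins 51 mm behind the grasp point.
Start: joints at [-1.251, 0.332, -0.065, 1.46, 0.022, 1.35, -0.088], TCP at [0.21, 0.589, 0.231] pointing down, gripper open.
Joint ranges: [-2.6, 2.6], [-0.5, 2.12], [-1.47, 1.34], [0.16, 2.42], [-1.27, 4.41], [0.06, 2.06], [-2.6, 2.6]. Speed limits (rad/s): [2.22, 2.22, 2.79, 2.79, 3.14, 3.14, 3.14].

INTERFACE

Orientations are given as a unit quaternion [w, x, y, z].
In Python, from workcell import ctrl, get_image, sign_off gives the robot as it stands. The module is installed in compiled form; this text tells all that it offers.
- The arm moves only by the tool carry_out, never from a script. Its argument "moves" is a list of rows, each an object of numbers: "x", "y", "z": the shift along the tool's x, y, z in mm; "ax", "ay", "az": the turn, a rotation vector about the tool's x, y, z in rad. In form: [{"x": .., "y": .., "z": .., "ax": .., "ay": .., "az": ..}, ...]. A call has 1 to 20 rows; each row is the pose to reach, as a shift and turn from the pose commanded when the call began, along the tool's axes at that moment; what a row does not reach only later rows make up. A row lasts 1/10 s, in which the tool goes at most 50 mm and 8.59 degrees, less where a joint would pass 70% of its speed; a pose out of reach is approached as far as the arm can. A call with a gripper value outside its range is refused whole. "jaw" is the opening in per cent of the stroke, from 0 (shut) to 100 (fully open), set as the call begins (left out, the last holds). The fingers move at their own pace and stop on an object; "newtons" is the grip in N (left out, the last holds). Time passes only in rows, so rows that repeat a pose let the fingers close. It gives the time, the measured TCP pose, the force and the opening at its end, in the units of the state.
- ctrl.get_state(): the state, without advancing time (a new reading comes with each control period).
- get_image(name): name is "side" or "top" or "wrist"; returns a dict with "color" (480x640x3 uint8, red, green, blue), "depth" (480x640 float32, m along the optical axis (not along the pixel's ray), 0 where there is no reading), "fx", "fy", "cx", "cy" (pixels), "view" (4x4, takes a point from world to camera coordinates). Camera axes: x right, y up, looking along -z (the intrinsics and any distortion apply to the point x, -y, -z); pixel columns grow to the right and rows downward; lengths in m; the calibration is good to about 2 mm. A picture is of the moment at which its call begins.
- sign_off(): hands the job in, once; it reports no verdict.
The state is a dict: "time": time; "joints": joint angles; "qvel": joint speeds; "joint_torque": joint torques, N m; "ee_pos": TCP position; "tcp_rot": TCP orientation; "force": force on the tool from outside, world axes, zero at the start; "ft_torque": the same for the moment, N m; "grip_width": finger opening in m.
Only numpy, scipy, OpenCV 4.12 (cv2) and the standard library are available. Lean on these libraries where they do the work, as an engineer would, in place of code of your own. Each camera call takes 0.05 s, during which the arm holds its last target.

## Working session

There is one attempt and no reset: what is moved stays moved. The work goes in short steps, Python scripts to look and compute and a tool call to move; the robot and the scene stay as the last step left them, time stands still between calls to the robot, and variables do not carry over. Pictures are saved under pics/ and viewed, and the job is handed in when it is done.

Besides the shell and the picture viewer there is one more tool, called after "Call:" as a command line: name --argument value ..., lists and objects as JSON in quotes. carry_out: Moves the arm, as the interface text tells. Its arguments: {"type":"object","properties":{"moves":{"type":"array"},"jaw":{"type":"number"},"newtons":{"type":"number"}},"required":["moves"]}

```bash
ls; mkdir -p pics; python3 - <<'E'
from workcell import ctrl,get_image
import cv2,numpy as np
s=ctrl.get_state()
for k in s: print(k,np.round(s[k],4))
for n in ["side","top","wrist"]:
    im=get_image(n); cv2.imwrite(f"pics/{n}0.png",im["color"][:,:,::-1]); np.savez(f"{n}0.npz",**im)
    print(n,im["fx"],im["fy"],im["cx"],im["cy"],[k for k in im]);print(np.round(im["view"],4).tolist())
E
```

```text
pics
time 0.0
joints [-1.2506  0.3329 -0.0647  1.4609  0.0216  1.3499 -0.0885]
qvel [ 0.0002  0.0014 -0.0004 -0.0001  0.0005  0.0015  0.0002]
joint_torque [-7.00000e-04 -6.23261e+01  2.40000e-02 -3.89891e+01 -6.15000e-02
  3.99000e-02  1.00000e-04]
ee_pos [0.2099 0.5883 0.2298]
tcp_rot [-0.6963  0.6972 -0.1206  0.1205]
force [-0.229  -0.6732  0.5557]
ft_torque [0.0492 0.0086 0.0149]
grip_width 0.0874
side 484.66830783868807 484.66830783868807 324.3432983878411 249.05113627437677 ['color', 'depth', 'fx', 'fy', 'cx', 'cy', 'view']
[[0.9999, 0.0002, -0.0121, -0.5184], [0.0112, 0.3619, 0.9321, -0.0422], [0.0046, -0.9322, 0.3619, -0.9466], [0.0, 0.0, 0.0, 1.0]]
top 568.1775258083284 568.1775258083284 323.42501238577756 235.13960933149056 ['color', 'depth', 'fx', 'fy', 'cx', 'cy', 'view']
[[0.0158, -0.9999, 0.0034, -0.0472], [0.9991, 0.0159, 0.0381, -0.5279], [-0.0381, 0.0028, 0.9993, -1.158], [0.0, 0.0, 0.0, 1.0]]
wrist 342.6145578349653 342.6145578349653 315.6863930545544 242.8538034863459 ['color', 'depth', 'fx', 'fy', 'cx', 'cy', 'view']
[[0.3355, 0.942, -0.0012, -0.625], [-0.9075, 0.3229, -0.2685, 0.0358], [-0.2525, 0.0912, 0.9633, -0.3892], [0.0, 0.0, 0.0, 1.0]]
```

View pics/top0.png

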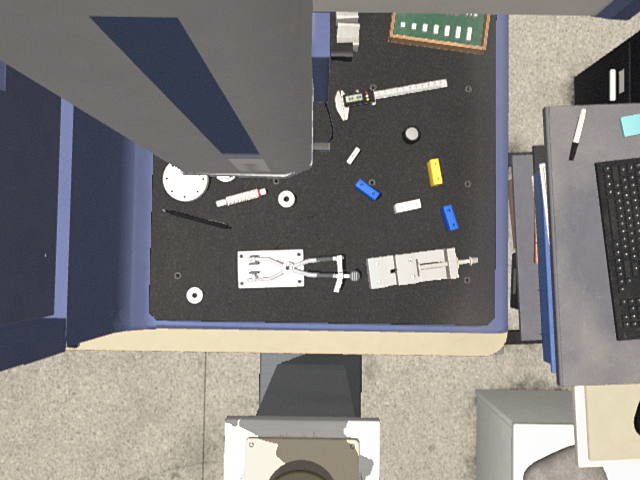

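View pics/side0.png

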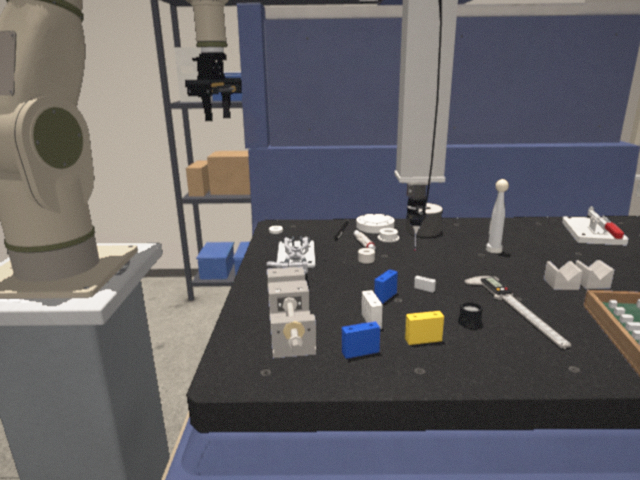

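View pics/wrist0.png

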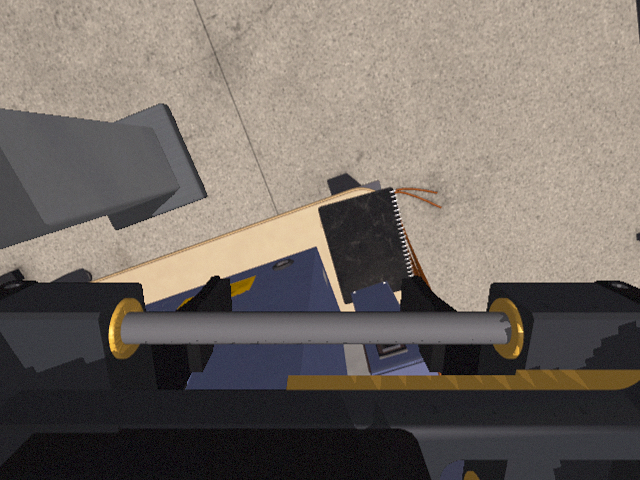

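```bash
cat > h.py <<'E'
import numpy as np,cv2
def ray(im,u,v,z):
    V=np.array(im["view"]);R=V[:3,:3];t=V[:3,3];c=-R.T@t
    d=R.T@np.array([(u-im["cx"])/im["fx"],-(v-im["cy"])/im["fy"],-1.0])
    return c+d*(z-c[2])/d[2]
def proj(im,p):
    V=np.array(im["view"]);q=V[:3,:3]@np.array(p)+V[:3,3]
    return np.array([im["cx"]+im["fx"]*q[0]/-q[2],im["cy"]-im["fy"]*q[1]/-q[2]])
def crop(im,u0,v0,u1,v1,s,name):
    c=cv2.resize(np.ascontiguousarray(im["color"][v0:v1,u0:u1,::-1]),None,fx=s,fy=s,interpolation=cv2.INTER_CUBIC);cv2.imwrite("pics/"+name,c)
E
python3 - <<'E'
from h import *
im=np.load("top0.npz")
crop(im,225,235,385,305,5,"t_clamp.png")
crop(im,340,140,480,240,5,"t_block.png")
# block blob
def bl(u0,v0,u1,v1,thr,z):
    c=im["color"].astype(int);m=np.zeros((480,640),np.uint8);m[v0:v1,u0:u1]=(c[v0:v1,u0:u1].min(2)>thr)*255
    cs,_=cv2.findContours(m,0,1)
    for k in sorted(cs,key=cv2.contourArea)[-3:]:
        r=cv2.minAreaRect(k);b=cv2.boxPoints(r)
        print(np.round(r[0],1),np.round(r[1],1),r[2],[np.round(ray(im,*q,z)[:2],4).tolist() for q in b],"ctr",np.round(ray(im,*r[0],z),4))
        V=[im["depth"][int(q[1]),int(q[0])] for q in [r[0]]];print(V)
bl(390,193,428,220,150,.04)
bl(232,244,308,294,150,.008)
E
```

```text
[407.2 205.6] [ 9.3 26.5] 78.11134338378906 [[0.5927, -0.1781], [0.6045, -0.2301], [0.5862, -0.2341], [0.5744, -0.1821]] ctr [ 0.5895 -0.2061  0.04  ]
[np.float32(1.1371987)]
[272.4 268.3] [37.4 69.8] 88.15238952636719 [[0.4938, 0.1386], [0.5007, -0.0048], [0.424, -0.0086], [0.4172, 0.1345]] ctr [0.4589 0.0649 0.008 ]
[np.float32(1.1707511)]
```

View pics/t_clamp.png

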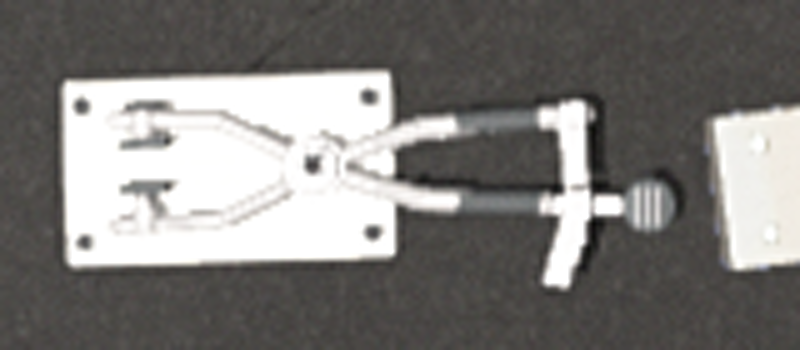

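View pics/t_block.png

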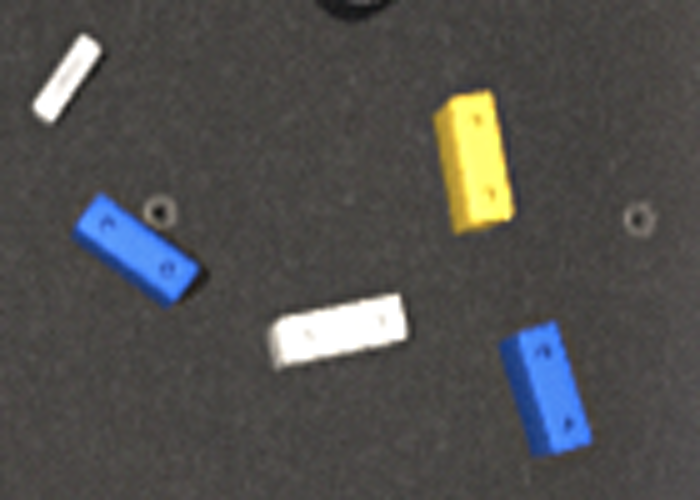

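```bash
python3 - <<'E'
from h import *
from scipy.spatial.transform import Rotation as Ro
im=np.load("top0.npz")
C=lambda u,v,z:ray(im,225+u/5-.4,235+v/5-.4,z)
pc=[C(64,80,.008),C(391,70,.008),C(396,258,.008),C(68,268,.008)]
for p in pc: print(p.round(4))
front=(pc[0]+pc[3])/2;back=(pc[1]+pc[2])/2
ax=(front-back);print("len",np.linalg.norm(ax),"wid",np.linalg.norm(pc[1]-pc[2]),np.linalg.norm(pc[0]-pc[3]))
ax/=np.linalg.norm(ax);yaw=np.arctan2(ax[1],ax[0]);print("yaw",yaw)
mid=(front+back)/2; piv=mid-ax*.036
print("pivot",piv, "img piv",C(313,164,.031))
ay=np.array([-ax[1],ax[0],0])
print("seat",piv+.07*ax,"hmid",piv-.075*ax,"pad img",C(650,206,.034)); d=C(650,206,.034)-piv;print("pad local",d@ax,d@ay)
print("bar top-end, hmm")
B=lambda u,v,z:ray(im,340+u/5-.4,140+v/5-.4,z)
b1,b2=B(308,335,.04),B(383,321,.04);print("block",(b1+b2)/2,"yaw",np.arctan2(*(b1-b2)[[1,0]]))
for q in [(284,320),(402,294),(408,333),(284,369)]: print(B(*q,.04).round(4))
s=[-0.6963,0.6972,-0.1206,0.1205];R=Ro.from_quat(s,scalar_first=True).as_matrix();print(R.round(3))
dep=im["depth"];
for n,(u,v) in dict(plate=(245,285),pad=(355,276),vice=(372,270),vice2=(400,268),vice3=(440,262),block=(409,205)).items():
    print(n,u,v,dep[v,u]); 
    V=im["view"];Rm=V[:3,:3];c=-Rm.T@V[:3,3];d=Rm.T@np.array([(u-im["cx"])/im["fx"],-(v-im["cy"])/im["fy"],-1.]);print((c+d*dep[v,u]).round(4))
E
```

```text
[0.4941 0.1375 0.008 ]
[0.5003 0.0031 0.008 ]
[ 4.232e-01 -3.000e-04  8.000e-03]
[0.417  0.1342 0.008 ]
len 0.13456829618650698 wid 0.07718437449582065 0.07713191455528781
yaw 1.6169805088686253
pivot [0.46029759 0.03266348 0.008     ] img piv [0.46162496 0.03310393 0.031     ]
seat [0.45706585 0.10258884 0.008     ] hmid [ 0.46376017 -0.04225654  0.008     ] pad img [ 0.44696234 -0.10272424  0.034     ]
pad local -0.134627697230813 0.019571577740307013
bar top-end, hmm
block [ 0.59034711 -0.20909541  0.04      ] yaw 1.7716033877964843
[ 0.5932 -0.1843  0.04  ]
[ 0.6044 -0.2317  0.04  ]
[ 0.5887 -0.2342  0.04  ]
[ 0.5734 -0.1846  0.04  ]
[[ 0.942 -0.     0.336]
 [-0.336 -0.001  0.942]
 [ 0.    -1.    -0.001]]
plate 245 285 1.1642829
[0.4238 0.1202 0.0095]
pad 355 276 1.1391029
[ 0.4466 -0.1034  0.0362]
vice 372 270 1.1178207
[ 0.4597 -0.1354  0.0581]
vice2 400 268 1.1167245
[ 0.4645 -0.1903  0.0595]
vice3 440 262 1.1673826
[ 0.4772 -0.2792  0.0095]
block 409 205 1.1413856
[ 0.5908 -0.2097  0.0397]
```

```bash
python3 - <<'E'
from h import *
im=np.load("top0.npz");dep=im["depth"]
V=im["view"];Rm=V[:3,:3];c=-Rm.T@V[:3,3]
for v in range(130,420,20):
    row=[]
    for u in range(20,340,15):
        d=Rm.T@np.array([(u-im["cx"])/im["fx"],-(v-im["cy"])/im["fy"],-1.]);p=c+d*dep[v,u]
        row.append("%.2f,%.2f:%.2f"%tuple(p) if v in(130,) else "%5.2f"%p[2])
    print(v,round(ray(im,100,v,.1)[0],2),' '.join(row) if v!=130 else '')
print([round(ray(im,u,300,.1)[1],2) for u in range(20,340,15)])
E
```

```text
130 0.72 
150 0.68  0.30  0.25  0.21  0.16  0.14  0.07  0.00 -0.05 -0.08  0.68  0.68  0.69  0.69  0.69  0.69  0.70  0.69  0.69  0.67  0.65  0.53  0.00
170 0.64  0.30  0.25  0.21  0.16  0.13  0.07  0.00 -0.05 -0.08  0.00  0.02  0.57  0.57  0.57  0.57  0.58  0.58  0.58  0.57  0.53  0.00  0.00
190 0.6  0.30  0.25  0.20  0.17  0.13  0.07  0.00 -0.05 -0.08  0.00  0.02  0.02  0.02  0.00 -0.00  0.00  0.01  0.00 -0.00  0.00  0.00  0.00
210 0.57  0.30  0.25  0.20  0.16  0.13  0.07  0.00 -0.06 -0.08 -0.00  0.00  0.00 -0.00  0.00 -0.01  0.00  0.00  0.00 -0.00  0.00  0.00 -0.00
230 0.53  0.29  0.25  0.20  0.16  0.13  0.06 -0.01 -0.06 -0.08 -0.00  0.00 -0.00 -0.01 -0.00  0.00 -0.00  0.00  0.00  0.00 -0.00 -0.00 -0.00
250 0.49  0.29  0.25  0.19  0.16  0.12  0.06 -0.01 -0.06 -0.08  0.00 -0.00  0.00 -0.00 -0.00 -0.00 -0.00 -0.00  0.00  0.00 -0.00 -0.00 -0.00
270 0.45  0.29  0.24  0.19  0.16  0.12  0.06 -0.01 -0.06 -0.08  0.00 -0.00 -0.01  0.00 -0.00 -0.00  0.01  0.01  0.01  0.03  0.00 -0.00  0.00
290 0.41  0.28  0.23  0.18  0.16  0.11  0.06 -0.01 -0.06 -0.08 -0.00  0.00 -0.00  0.00 -0.00  0.00 -0.00
[... 580 characters left out ...]
1 -0.73 -0.72 -0.73
390 0.23 -0.93 -0.94 -0.93 -0.92 -0.93 -0.93 -0.93 -0.93 -0.94 -0.91 -0.94 -0.93 -0.92 -0.94 -0.93 -0.93 -0.84 -0.43 -0.44 -0.44 -0.43 -0.44
410 0.19 -0.93 -0.91 -0.93 -0.93 -0.94 -0.93 -0.93 -0.93 -0.93 -0.93 -0.93 -0.93 -0.93 -0.93 -0.92 -0.94 -0.22 -0.22 -0.22 -0.23 -0.24 -0.24
[np.float64(0.53), np.float64(0.5), np.float64(0.48), np.float64(0.45), np.float64(0.42), np.float64(0.39), np.float64(0.36), np.float64(0.33), np.float64(0.31), np.float64(0.28), np.float64(0.25), np.float64(0.22), np.float64(0.19), np.float64(0.16), np.float64(0.14), np.float64(0.11), np.float64(0.08), np.float64(0.05), np.float64(0.02), np.float64(-0.01), np.float64(-0.03), np.float64(-0.06)]
```

Call:
carry_out --moves '[{"x":43,"y":-10,"z":-51,"ay":0.1},{"x":86,"y":-20,"z":-102,"ay":0.2},{"x":129,"y":-30,"z":-154,"ay":0.3},{"x":170,"y":-25,"z":-190,"ay":0.42},{"x":210,"y":-20,"z":-230,"ay":0.54},{"x":250,"y":-10,"z":-270,"ay":0.66},{"x":290,"y":0,"z":-310,"ay":0.78},{"x":326,"y":0,"z":-349,"ay":0.9},{"x":350,"y":20,"z":-390,"ay":1.0},{"x":375,"y":50,"z":-430,"ay":1.1},{"x":400,"y":80,"z":-475,"ay":1.182},{"x":428,"y":110,"z":-520,"ay":1.182},{"x":455,"y":130,"z":-571,"ay":1.182},{"x":455,"y":150,"z":-571,"ay":1.182},{"x":455,"y":150,"z":-571,"ay":1.182},{"x":455,"y":150,"z":-571,"ay":1.182},{"x":455,"y":150,"z":-571,"ay":1.182},{"x":455,"y":150,"z":-571,"ay":1.182}]' --jaw 0 --newtons 20

```text
validation failed for argument at $.mo...
```

Call:
carry_out --moves '[{"x":43,"y":-10,"z":-51,"ax":0,"ay":0.1,"az":0},{"x":86,"y":-20,"z":-102,"ax":0,"ay":0.2,"az":0},{"x":129,"y":-30,"z":-154,"ax":0,"ay":0.3,"az":0},{"x":170,"y":-25,"z":-190,"ax":0,"ay":0.42,"az":0},{"x":210,"y":-20,"z":-230,"ax":0,"ay":0.54,"az":0},{"x":250,"y":-10,"z":-270,"ax":0,"ay":0.66,"az":0},{"x":290,"y":0,"z":-310,"ax":0,"ay":0.78,"az":0},{"x":326,"y":0,"z":-349,"ax":0,"ay":0.9,"az":0},{"x":350,"y":20,"z":-390,"ax":0,"ay":1.0,"az":0},{"x":375,"y":50,"z":-430,"ax":0,"ay":1.1,"az":0},{"x":400,"y":80,"z":-475,"ax":0,"ay":1.182,"az":0},{"x":428,"y":110,"z":-520,"ax":0,"ay":1.182,"az":0},{"x":455,"y":130,"z":-571,"ax":0,"ay":1.182,"az":0},{"x":455,"y":150,"z":-571,"ax":0,"ay":1.182,"az":0},{"x":455,"y":150,"z":-571,"ax":0,"ay":1.182,"az":0},{"x":455,"y":150,"z":-571,"ax":0,"ay":1.182,"az":0},{"x":455,"y":150,"z":-571,"ax":0,"ay":1.182,"az":0},{"x":455,"y":150,"z":-571,"ax":0,"ay":1.182,"az":0}]' --jaw 0 --newtons 20

```text
time: 1.95
ee_pos: [0.4464, -0.1019, 0.0804]
tcp_rot: [-0.511, 0.511, -0.489, 0.488]
force: [0.2, 0.1, 0.6]
grip_width: 0.0005
```

```bash
cat >> h.py <<'E'
def shot(names,tag):
    from workcell import ctrl,get_image
    o={}
    for n in names:
        im=get_image(n);cv2.imwrite(f"pics/{n}{tag}.png",im["color"][:,:,::-1]);np.savez(f"{n}{tag}.npz",**im);o[n]=im
    s=ctrl.get_state();print(s["time"],np.round(s["ee_pos"],4),np.round(s["tcp_rot"],4),np.round(s["force"],2),s["grip_width"])
    return o
E
python3 - <<'E'
from h import *
o=shot(["side","wrist"],"1")
crop(o["side"],230,220,350,310,6,"side1c.png")
E
```

```text
2.05 [ 0.447  -0.1009  0.081 ] [ 0.5121 -0.5114  0.488  -0.488 ] [ 0.99  1.23 -0.02] 0.00030932528256831645
```

View pics/side1c.png

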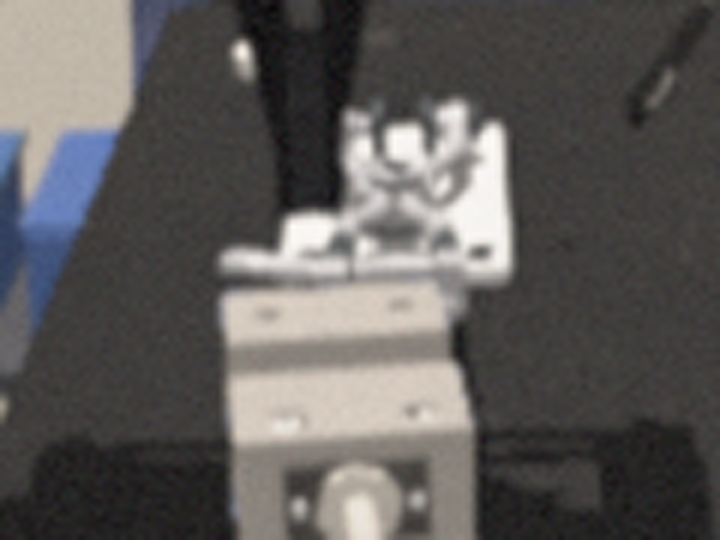

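View pics/wrist1.png

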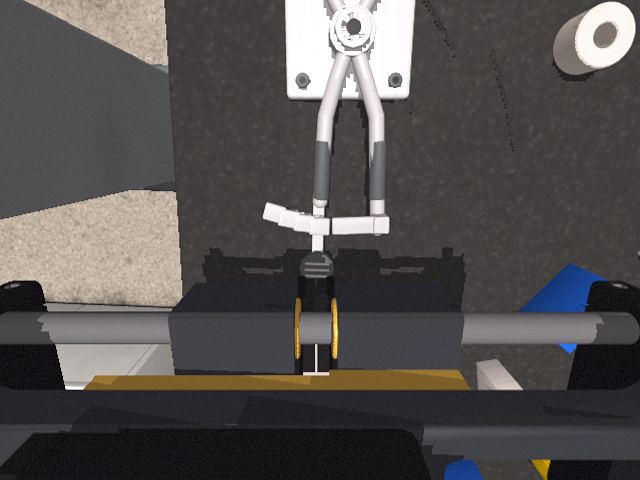

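```bash
python3 - <<'E'
from h import *
im=np.load("wrist1.npz")
print(ray(im,317,266,.034),ray(im,354,27,.031),proj(im,[.447,-.102,.072]), "handles",ray(im,319.5,175,.03),ray(im,378,175,.03))
for q in [(288,95),(410,97)]: print(ray(im,*q,.008))
E
```

```text
[ 0.45044391 -0.09904714  0.034     ] [0.46350936 0.03341928 0.031     ] [310.38176332 295.66985199] handles [ 0.44926655 -0.04388046  0.03      ] [ 0.48361646 -0.0422576   0.03      ]
[0.42788784 0.00175759 0.008     ]
[0.50276601 0.00416995 0.008     ]
```

Call:
carry_out --moves '[{"x":0,"y":20,"z":1,"ax":0,"ay":0,"az":0},{"x":0,"y":32,"z":1,"ax":0,"ay":0,"az":0},{"x":0,"y":36,"z":1,"ax":0,"ay":0,"az":0},{"x":0,"y":37.5,"z":1,"ax":0,"ay":0,"az":0},{"x":0,"y":39,"z":1,"ax":0,"ay":0,"az":0},{"x":0,"y":40,"z":1,"ax":0,"ay":0,"az":0},{"x":0,"y":41,"z":1,"ax":0,"ay":0,"az":0},{"x":0,"y":41,"z":1,"ax":0,"ay":0,"az":0},{"x":0,"y":41,"z":1,"ax":0,"ay":0,"az":0}]'

```text
time: 2.95
ee_pos: [0.448, -0.102, 0.0397]
tcp_rot: [0.512, -0.511, 0.488, -0.489]
force: [0.4, 0.1, 1.7]
grip_width: 0.0005
```

```bash
python3 - <<'E'
from h import *
o=shot(["wrist"],"2")
E
```

```text
3.0 [ 0.448  -0.102   0.0397] [ 0.5115 -0.5112  0.4883 -0.4885] [ 1.12 -0.55  1.89] 0.0003754449261202389
```

View pics/wrist2.png

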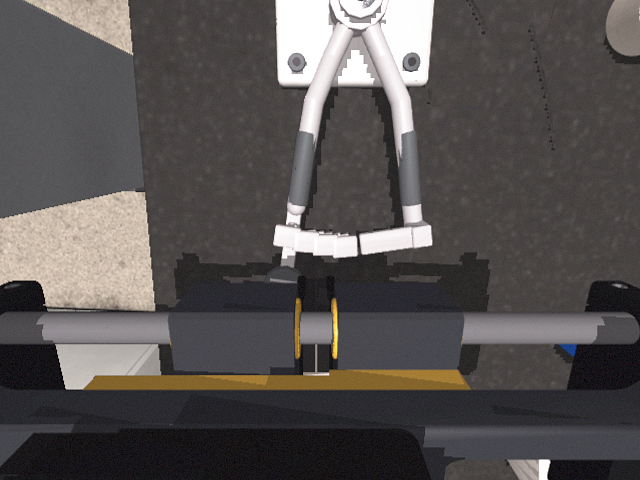

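Call:
carry_out --moves '[{"x":0,"y":-40,"z":0,"ax":0,"ay":0,"az":0},{"x":0,"y":-90,"z":0,"ax":0,"ay":0,"az":0},{"x":40,"y":-90,"z":30,"ax":0,"ay":-0.05,"az":0},{"x":80,"y":-90,"z":60,"ax":0,"ay":-0.1,"az":0},{"x":120,"y":-90,"z":90,"ax":0,"ay":-0.155,"az":0},{"x":155,"y":-90,"z":115,"ax":0,"ay":-0.155,"az":0},{"x":184,"y":-90,"z":134,"ax":0,"ay":-0.155,"az":0},{"x":184,"y":-90,"z":134,"ax":0,"ay":-0.155,"az":0},{"x":184,"y":-90,"z":134,"ax":0,"ay":-0.155,"az":0},{"x":184,"y":-90,"z":134,"ax":0,"ay":-0.155,"az":0}]' --jaw 50

```text
time: 4.0
ee_pos: [0.5897, -0.2787, 0.1293]
tcp_rot: [0.548, -0.548, 0.447, -0.447]
force: [0.1, 0.1, 0.3]
grip_width: 0.0434
```

```bash
python3 - <<'E'
from h import *
o=shot(["wrist","top"],"3")
crop(o["top"],225,235,385,305,5,"top3c.png")
E
```

```text
4.1 [ 0.5899 -0.2784  0.1297] [ 0.5482 -0.5476  0.4471 -0.4469] [ 0.37  0.82 -0.21] 0.043485619042210565
```

View pics/wrist3.png

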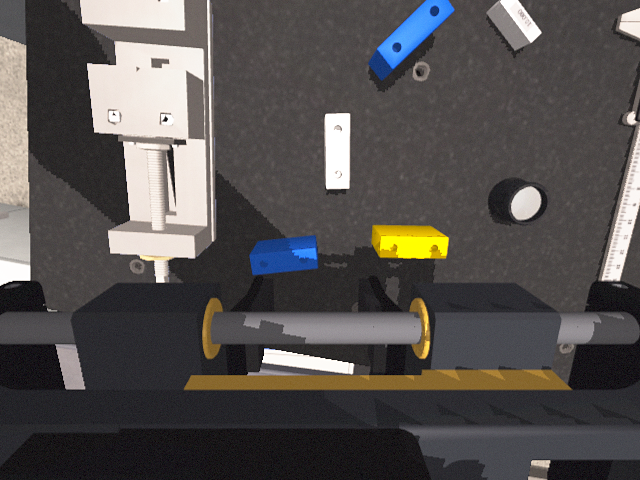

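View pics/top3c.png

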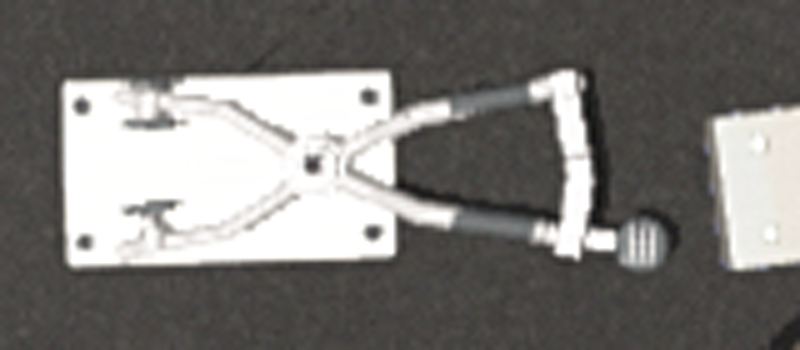

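```bash
python3 - <<'E'
from h import *
from scipy.spatial.transform import Rotation as Ro
im=np.load("wrist3.npz")
a,b=ray(im,338,128,.04),ray(im,338.5,175,.04);print(a,b,(a+b)/2,np.arctan2(*(a-b)[[1,0]]))
m=(im["color"].min(2)>170).astype(np.uint8)*255;m[:,:300]=0;m[:,370:]=0;m[:100]=0;m[195:]=0
cs,_=cv2.findContours(m,0,1);k=max(cs,key=cv2.contourArea);r=cv2.minAreaRect(k);print(r)
P=[ray(im,*q,.04) for q in cv2.boxPoints(r)];print(np.round(P,4),np.mean(P,0))
R=Ro.from_quat([.5482,-.5476,.4471,-.4469],scalar_first=True).as_matrix();print(R.round(3),np.arctan2(R[1,2],R[0,2]))
# jaws in top3
t=np.load("top3.npz");C=lambda u,v,z:ray(t,225+u/5-.4,235+v/5-.4,z)
for q in [(152,124),(150,207),(152,80),(150,204)]: print(C(*q,.027))
E
```

```text
[ 0.59016781 -0.19185343  0.04      ] [ 0.59730031 -0.22220937  0.04      ] [ 0.59373406 -0.2070314   0.04      ] 1.8015724408592537
((337.0, 150.5), (75.0, 24.0), 90.0)
[[ 0.5796 -0.1843  0.04  ]
 [ 0.5953 -0.1811  0.04  ]
 [ 0.6065 -0.2295  0.04  ]
 [ 0.5899 -0.2329  0.04  ]] [ 0.59283934 -0.20697286  0.04      ]
[[ 0.201  0.     0.98 ]
 [-0.98   0.001  0.201]
 [-0.001 -1.     0.   ]] 0.2021431203775956
[0.47667517 0.09872546 0.027     ]
[0.44317081 0.09885155 0.027     ]
[0.49446001 0.0990873  0.027     ]
[0.44438006 0.09887619 0.027     ]
```

Call:
carry_out --moves '[{"x":-35,"y":20,"z":8,"ax":0,"ay":0,"az":0},{"x":-69,"y":40,"z":16,"ax":0,"ay":0,"az":0},{"x":-69,"y":70,"z":16,"ax":0,"ay":0,"az":0},{"x":-69,"y":90,"z":16,"ax":0,"ay":0,"az":0},{"x":-69,"y":99.5,"z":16,"ax":0,"ay":0,"az":0},{"x":-69,"y":99.5,"z":16,"ax":0,"ay":0,"az":0},{"x":-69,"y":99.5,"z":16,"ax":0,"ay":0,"az":0}]'

```text
time: 4.8
ee_pos: [0.5923, -0.2091, 0.0311]
tcp_rot: [0.548, -0.547, 0.447, -0.448]
force: [0.9, 0.0, 0.6]
grip_width: 0.0437
```

Call:
carry_out --moves '[{"x":0,"y":0,"z":0,"ax":0,"ay":0,"az":0},{"x":0,"y":0,"z":0,"ax":0,"ay":0,"az":0},{"x":0,"y":0,"z":0,"ax":0,"ay":0,"az":0},{"x":0,"y":0,"z":0,"ax":0,"ay":0,"az":0},{"x":0,"y":0,"z":0,"ax":0,"ay":0,"az":0},{"x":0,"y":0,"z":0,"ax":0,"ay":0,"az":0}]' --jaw 0 --newtons 15

```text
time: 5.4
ee_pos: [0.592, -0.2089, 0.0302]
tcp_rot: [0.548, -0.548, 0.447, -0.447]
force: [-1.1, -0.1, 1.9]
grip_width: 0.0164
```

```bash
python3 - <<'E'
from h import *
o=shot(["side","top"],"4")
crop(o["side"],310,240,470,360,5,"side4c.png")
E
```

```text
5.5 [ 0.592  -0.2089  0.0302] [ 0.5477 -0.5476  0.4473 -0.4474] [ 0.05 -0.27  2.  ] 0.01653281483162839
```

View pics/side4c.png

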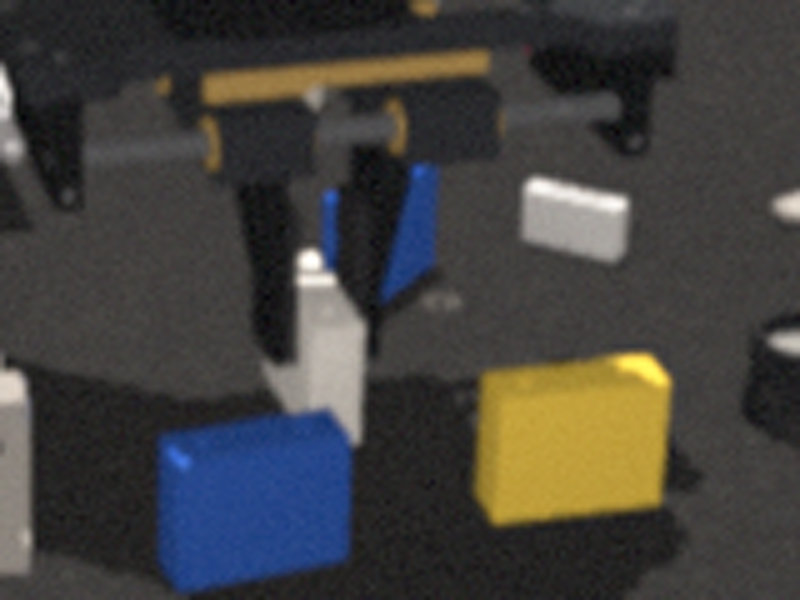

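Call:
carry_out --moves '[{"x":0,"y":-20,"z":0,"ax":0,"ay":0,"az":0},{"x":0,"y":-60,"z":0,"ax":0,"ay":0,"az":0},{"x":0,"y":-100,"z":0,"ax":0,"ay":0,"az":0},{"x":-15,"y":-100,"z":-40,"ax":0,"ay":0.03,"az":0},{"x":-30,"y":-100,"z":-80,"ax":0,"ay":0.06,"az":0},{"x":-48,"y":-100,"z":-120,"ax":0,"ay":0.09,"az":0},{"x":-85,"y":-100,"z":-130,"ax":0,"ay":0.12,"az":0},{"x":-125,"y":-100,"z":-120,"ax":0,"ay":0.155,"az":0},{"x":-165,"y":-100,"z":-108,"ax":0,"ay":0.155,"az":0},{"x":-205,"y":-100,"z":-97,"ax":0,"ay":0.155,"az":0},{"x":-240,"y":-100,"z":-88,"ax":0,"ay":0.155,"az":0},{"x":-261,"y":-100,"z":-83,"ax":0,"ay":0.155,"az":0},{"x":-261,"y":-100,"z":-83,"ax":0,"ay":0.155,"az":0},{"x":-261,"y":-100,"z":-83,"ax":0,"ay":0.155,"az":0},{"x":-261,"y":-100,"z":-83,"ax":0,"ay":0.155,"az":0}]'

```text
time: 7.0
ee_pos: [0.4583, 0.0292, 0.1299]
tcp_rot: [-0.511, 0.511, -0.489, 0.489]
force: [0.4, -0.6, -1.4]
grip_width: 0.0164
```

```bash
python3 - <<'E'
from h import *
o=shot(["wrist","side"],"5")
crop(o["side"],230,180,350,280,6,"side5c.png")
E
```

```text
7.1 [0.4584 0.0292 0.13  ] [ 0.5109 -0.5109  0.4889 -0.4888] [-0.15  0.18 -0.85] 0.016453767192772858
```

View pics/wrist5.png

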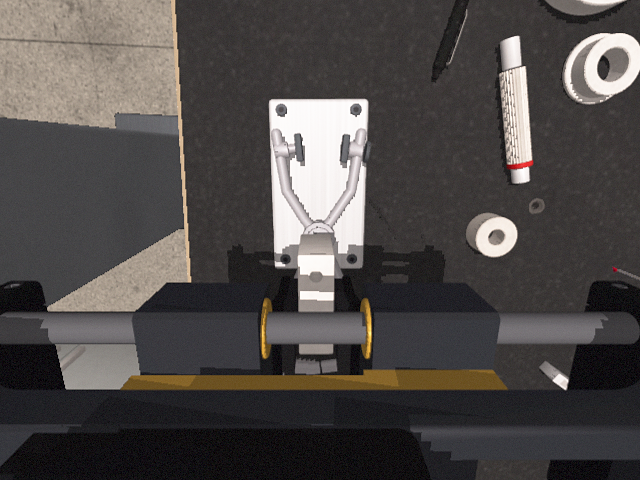

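View pics/side5c.png

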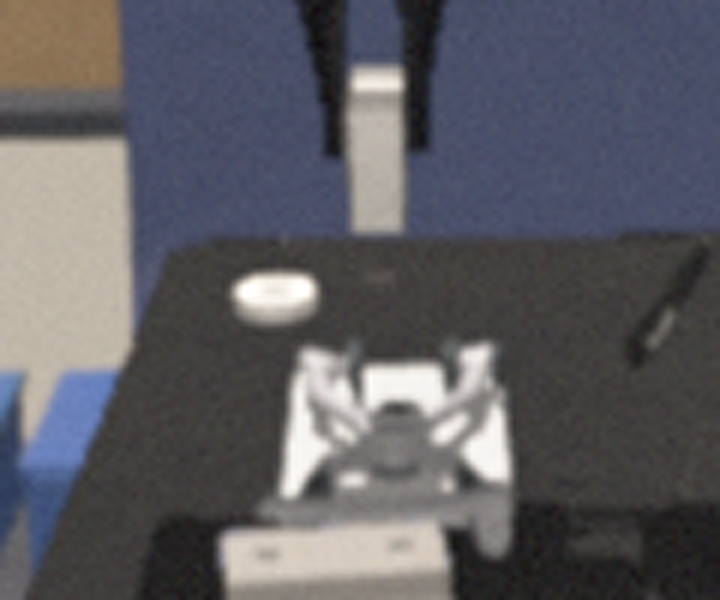

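```bash
python3 - <<'E'
from h import *
im=np.load("wrist5.npz")
crop(im,260,90,380,180,6,"w5c.png")
E
```

```text
(no output)
```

View pics/w5c.png

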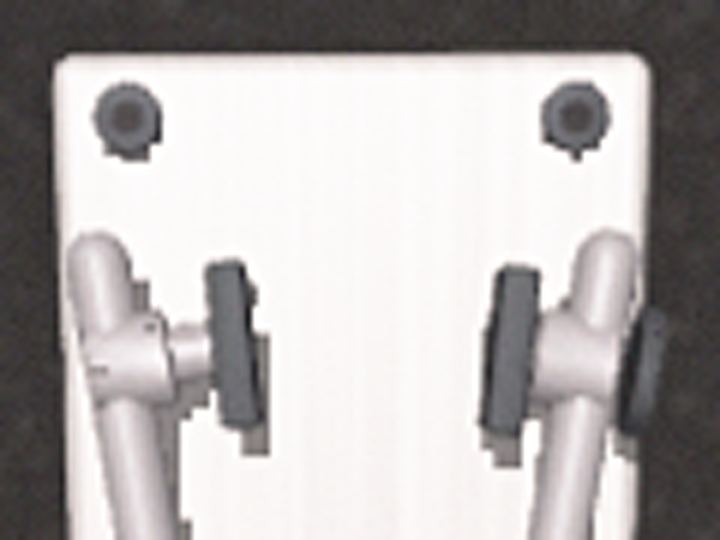

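```bash
python3 - <<'E'
from h import *
im=np.load("wrist5.npz")
W=lambda u,v,z:ray(im,260+u/6-.4,90+v/6-.4,z)
# plate far corners & screws
for q in [(54,56),(652,56)]: print("corner",W(*q,.008))
print("screws",W(127,117,.012),W(576,117,.012))
for z in(.027,.013): print(z,[W(u,345,z).round(4).tolist() for u in (217,250,490,528)])
g=im["depth"][90+345//6,[260+u//6 for u in (228,243,255,370,485,495,510,522)]];print(g)
V=im["view"];c=-V[:3,:3].T@V[:3,3];print("cam",c)
for n in ["top3.npz"]:
    t=np.load(n);crop(t,235,240,310,300,10,"t3j.png")
E
```

```text
corner [0.42130038 0.13530657 0.008     ]
corner [0.49579093 0.13866696 0.008     ]
screws [0.43091502 0.12820666 0.012     ] [0.48644448 0.1307107  0.012     ]
0.027 [[0.4437, 0.1016, 0.027], [0.4476, 0.1017, 0.027], [0.4765, 0.103, 0.027], [0.4811, 0.1032, 0.027]]
0.013 [[0.4429, 0.1015, 0.013], [0.4471, 0.1017, 0.013], [0.4775, 0.1031, 0.013], [0.4823, 0.1033, 0.013]]
[0.24839662 0.24747625 0.25962374 0.26697153 0.2642198  0.24604928
 0.24760082 0.247038  ]
cam [0.45787715 0.10188406 0.28380697]
```

View pics/t3j.png

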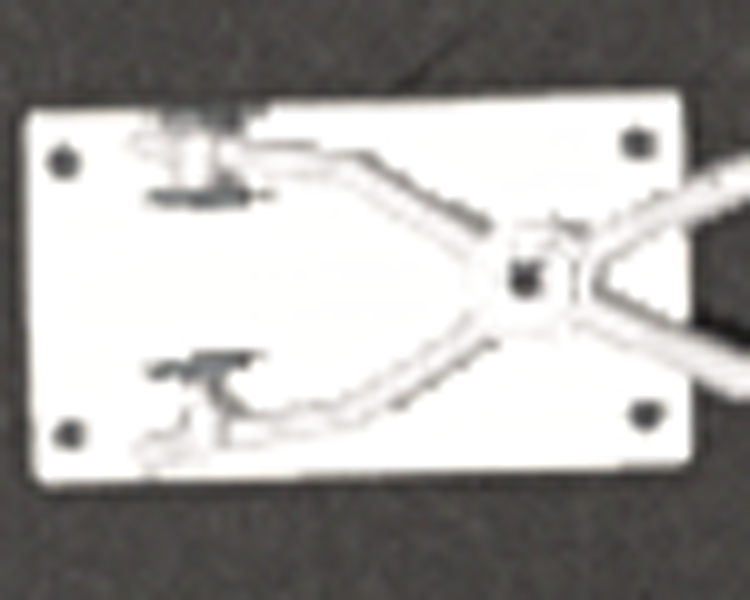

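Call:
carry_out --moves '[{"x":-36,"y":0,"z":2.4,"ax":0,"ay":0,"az":0},{"x":-72,"y":10,"z":5,"ax":0,"ay":0,"az":0},{"x":-72,"y":30,"z":5,"ax":0,"ay":0,"az":0},{"x":-72,"y":50,"z":5,"ax":0,"ay":0,"az":0},{"x":-72,"y":50,"z":5,"ax":0,"ay":0,"az":0},{"x":-72,"y":50,"z":5,"ax":0,"ay":0,"az":0}]'

```text
time: 7.7
ee_pos: [0.4602, 0.1017, 0.0803]
tcp_rot: [-0.511, 0.511, -0.489, 0.489]
force: [0.8, -0.3, -0.7]
grip_width: 0.0162
```

```bash
python3 - <<'E'
from h import *
o=shot(["side","top"],"6")
crop(o["side"],240,190,340,280,8,"side6c.png")
crop(o["top"],215,225,335,310,6,"top6c.png")
E
```

```text
7.8 [0.4608 0.1022 0.0811] [ 0.5116 -0.5106  0.4885 -0.4888] [-0.36 -0.42 -0.94] 0.016313046784563887
```

View pics/side6c.png

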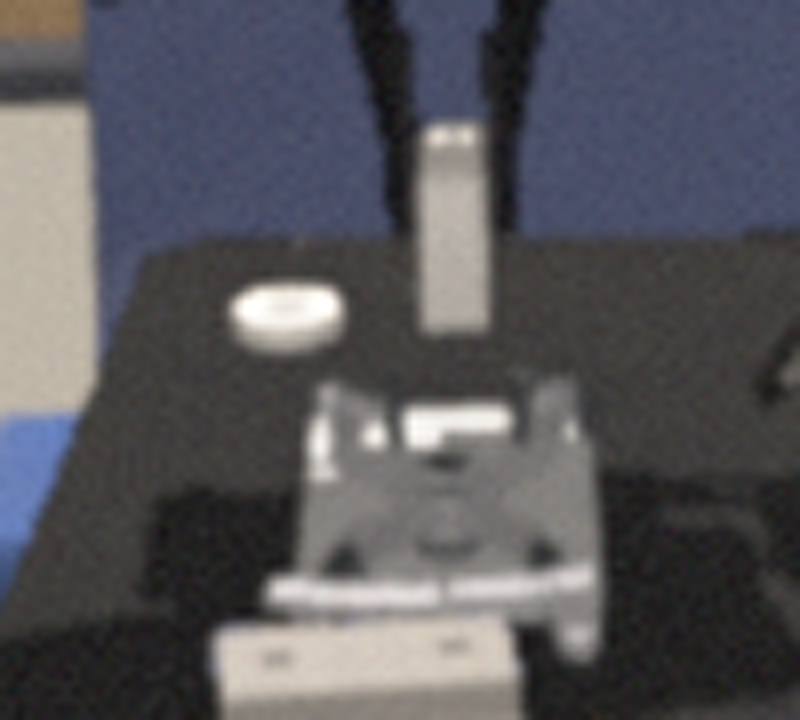

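View pics/top6c.png

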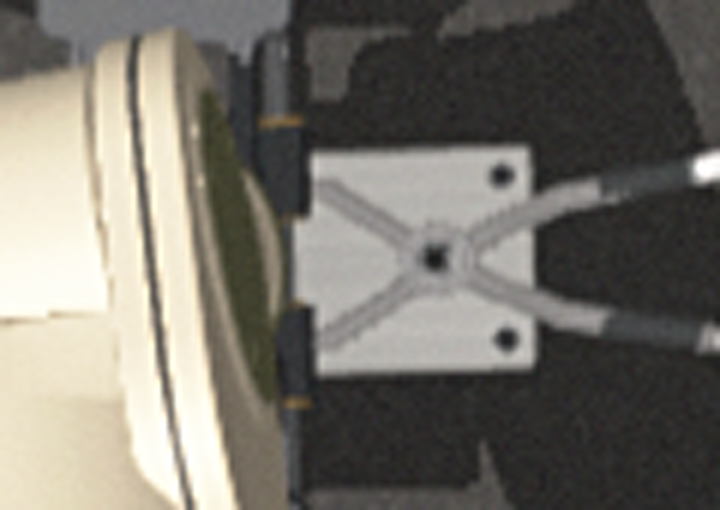

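Call:
carry_out --moves '[{"x":0,"y":15,"z":0,"ax":0,"ay":0,"az":0},{"x":0,"y":30,"z":0,"ax":0,"ay":0,"az":0},{"x":0,"y":38,"z":0,"ax":0,"ay":0,"az":0},{"x":0,"y":40,"z":0,"ax":0,"ay":0,"az":0},{"x":0,"y":41,"z":0,"ax":0,"ay":0,"az":0},{"x":0,"y":41.5,"z":0,"ax":0,"ay":0,"az":0},{"x":0,"y":41.5,"z":0,"ax":0,"ay":0,"az":0},{"x":0,"y":41.5,"z":0,"ax":0,"ay":0,"az":0}]'

```text
time: 8.6
ee_pos: [0.4604, 0.1026, 0.0389]
tcp_rot: [0.512, -0.511, 0.488, -0.488]
force: [-0.1, 0.4, -1.7]
grip_width: 0.0163
```

Call:
carry_out --moves '[{"x":0,"y":0.5,"z":0,"ax":0,"ay":0,"az":0},{"x":0,"y":0.5,"z":0,"ax":0,"ay":0,"az":0},{"x":0,"y":1,"z":0,"ax":0,"ay":0,"az":0},{"x":0,"y":1,"z":0,"ax":0,"ay":0,"az":0},{"x":0,"y":1,"z":0,"ax":0,"ay":0,"az":0}]'

```text
time: 9.1
ee_pos: [0.4603, 0.1026, 0.0381]
tcp_rot: [0.511, -0.511, 0.489, -0.488]
force: [-2.7, -0.6, 8.6]
grip_width: 0.0165
```

Call:
carry_out --moves '[{"x":0,"y":-0.7,"z":0,"ax":0,"ay":0,"az":0},{"x":0,"y":-0.7,"z":0,"ax":0,"ay":0,"az":0}]'

```text
time: 9.3
ee_pos: [0.4602, 0.1025, 0.0383]
tcp_rot: [0.511, -0.511, 0.488, -0.488]
force: [0.7, -0.5, -1.6]
grip_width: 0.0167
```

Call:
carry_out --moves '[{"x":0,"y":0,"z":0,"ax":0,"ay":0,"az":0},{"x":0,"y":0,"z":0,"ax":0,"ay":0,"az":0},{"x":0,"y":0,"z":0,"ax":0,"ay":0,"az":0},{"x":0,"y":-10,"z":0,"ax":0,"ay":0,"az":0},{"x":0,"y":-50,"z":0,"ax":0,"ay":0,"az":0},{"x":0,"y":-90,"z":0,"ax":0,"ay":0,"az":0},{"x":40,"y":-90,"z":0,"ax":0,"ay":0,"az":0},{"x":72,"y":-90,"z":0,"ax":0,"ay":0,"az":0},{"x":72,"y":-90,"z":0,"ax":0,"ay":0,"az":0},{"x":72,"y":-90,"z":0,"ax":0,"ay":0,"az":0}]' --jaw 40

```text
time: 10.3
ee_pos: [0.4636, 0.0303, 0.1288]
tcp_rot: [0.511, -0.511, 0.489, -0.489]
force: [-0.6, -0.1, 0.4]
grip_width: 0.0347
```

```bash
python3 - <<'E'
from h import *
o=shot(["side","wrist"],"7")
crop(o["side"],240,190,340,280,8,"side7c.png")
crop(o["wrist"],230,70,410,205,4,"w7c.png")
E
```

```text
10.4 [0.4634 0.0315 0.1285] [ 0.5118 -0.5115  0.4882 -0.488 ] [ 0.22 -0.32  0.31] 0.035113005816323845
```

View pics/side7c.png

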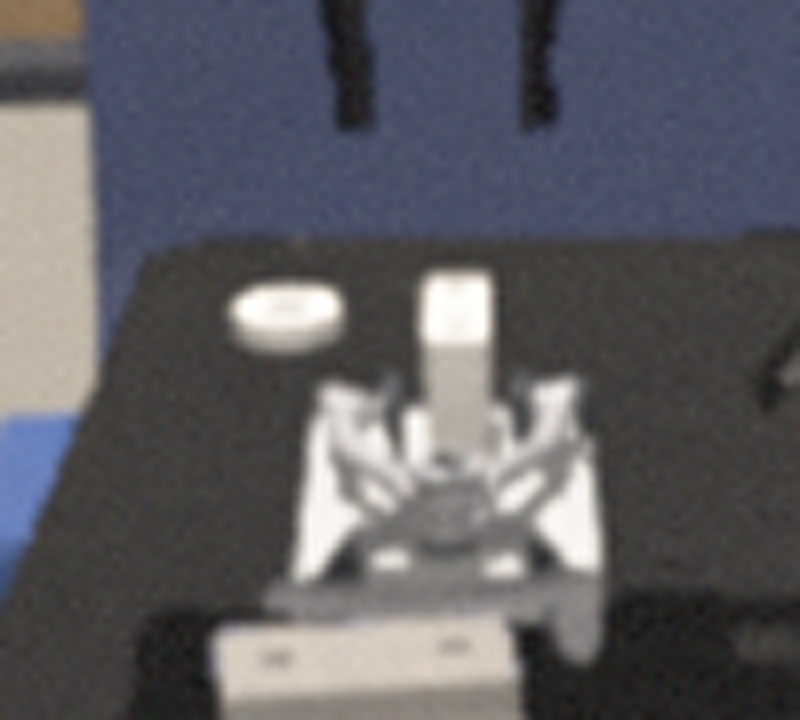

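View pics/w7c.png

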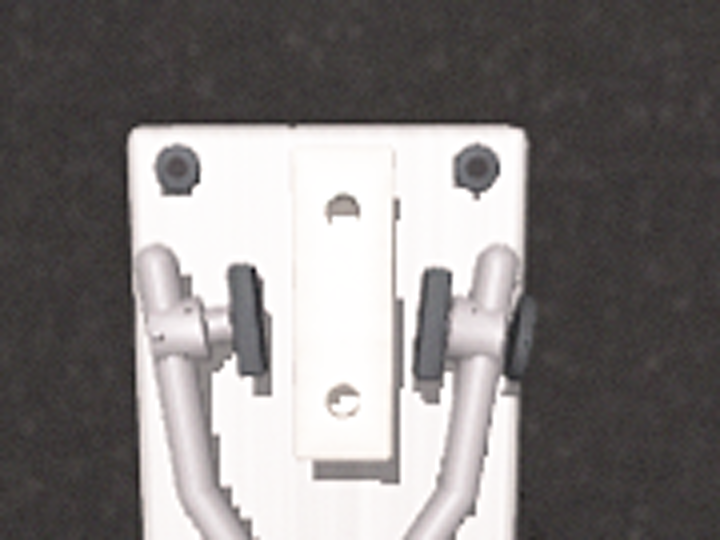

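Call:
carry_out --moves '[{"x":36,"y":0,"z":-1,"ax":0,"ay":0,"az":0},{"x":72,"y":0,"z":-1.7,"ax":0,"ay":0,"az":0},{"x":72.5,"y":20,"z":-1.7,"ax":0,"ay":0,"az":0},{"x":72.5,"y":40,"z":-1.7,"ax":0,"ay":0,"az":0},{"x":72.5,"y":40,"z":-1.7,"ax":0,"ay":0,"az":0},{"x":72.5,"y":40,"z":-1.7,"ax":0,"ay":0,"az":0}]' --jaw 100

```text
time: 11.0
ee_pos: [0.4651, -0.0413, 0.0884]
tcp_rot: [-0.511, 0.512, -0.488, 0.488]
force: [-0.3, 0.0, 0.2]
grip_width: 0.0748
```

```bash
python3 - <<'E'
from h import *
o=shot(["side","wrist"],"8")
crop(o["side"],220,200,360,305,5.7,"side8c.png")
E
```

```text
11.1 [ 0.4657 -0.0414  0.0891] [ 0.5119 -0.5113  0.4879 -0.4883] [ 0.57  0.15 -0.34] 0.0822978390793908
```

View pics/side8c.png

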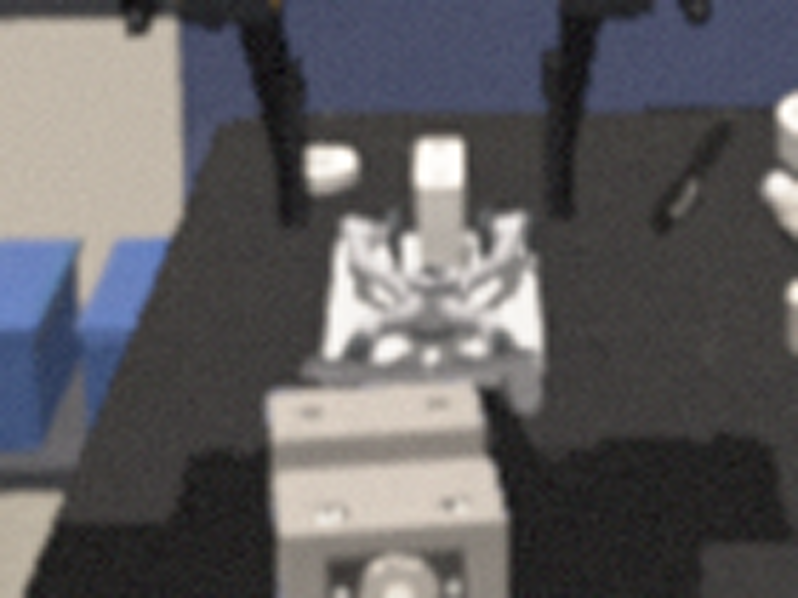

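View pics/wrist8.png

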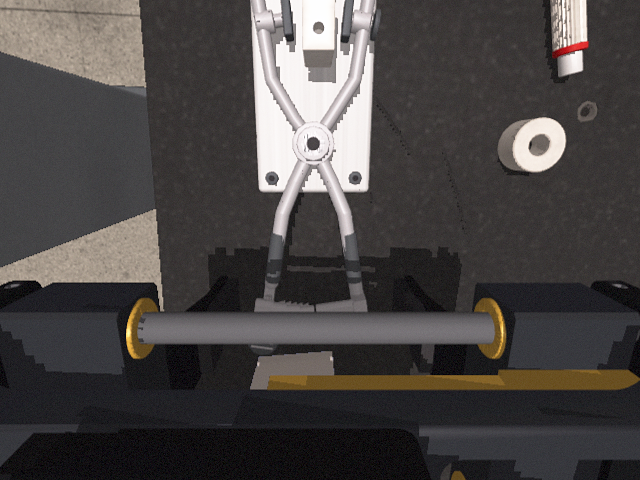

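Call:
carry_out --moves '[{"x":0,"y":20,"z":0,"ax":0,"ay":0,"az":0},{"x":0,"y":40,"z":0,"ax":0,"ay":0,"az":0},{"x":0,"y":55,"z":0,"ax":0,"ay":0,"az":0},{"x":0,"y":60.5,"z":0,"ax":0,"ay":0,"az":0},{"x":0,"y":60.5,"z":0,"ax":0,"ay":0,"az":0},{"x":0,"y":60.5,"z":0,"ax":0,"ay":0,"az":0}]'

```text
time: 11.7
ee_pos: [0.4658, -0.0418, 0.0286]
tcp_rot: [0.512, -0.511, 0.488, -0.489]
force: [1.4, 0.5, -0.4]
grip_width: 0.0869
```

Call:
carry_out --moves '[{"x":0,"y":0,"z":0,"ax":0,"ay":0,"az":0},{"x":0,"y":0,"z":0,"ax":0,"ay":0,"az":0},{"x":0,"y":0,"z":0,"ax":0,"ay":0,"az":0},{"x":0,"y":0,"z":0,"ax":0,"ay":0,"az":0},{"x":0,"y":0,"z":0,"ax":0,"ay":0,"az":0},{"x":0,"y":0,"z":0,"ax":0,"ay":0,"az":0}]' --jaw 65 --newtons 3

```text
time: 12.3
ee_pos: [0.4642, -0.0419, 0.0276]
tcp_rot: [-0.511, 0.512, -0.489, 0.488]
force: [-5.9, 0.2, 5.3]
grip_width: 0.0636
```

Call:
carry_out --moves '[{"x":0,"y":0,"z":-0.8,"ax":0,"ay":0,"az":0},{"x":0,"y":0,"z":-1.6,"ax":0,"ay":0,"az":0},{"x":0,"y":0,"z":-1.6,"ax":0,"ay":0,"az":0},{"x":0,"y":0,"z":-1.6,"ax":0,"ay":0,"az":0},{"x":0,"y":0,"z":-1.6,"ax":0,"ay":0,"az":0}]'

```text
time: 12.8
ee_pos: [0.4639, -0.042, 0.0278]
tcp_rot: [0.512, -0.511, 0.488, -0.489]
force: [1.6, 0.0, -2.0]
grip_width: 0.0634
```

```bash
python3 - <<'E'
from h import *
o=shot(["wrist"],"9")
E
```

```text
12.85 [ 0.4639 -0.042   0.0278] [ 0.5116 -0.5112  0.4881 -0.4885] [ 1.41 -0.21 -1.1 ] 0.06322234847929425
```

View pics/wrist9.png

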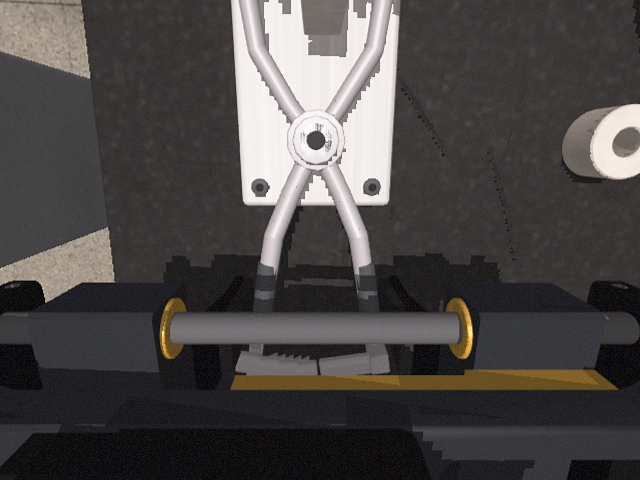

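Call:
carry_out --moves '[{"x":0,"y":0,"z":0,"ax":0,"ay":0,"az":0},{"x":0,"y":0,"z":0,"ax":0,"ay":0,"az":0},{"x":0,"y":0,"z":0,"ax":0,"ay":0,"az":0},{"x":0,"y":0,"z":0,"ax":0,"ay":0,"az":0},{"x":0,"y":0,"z":0,"ax":0,"ay":0,"az":0}]' --jaw 65 --newtons 6

```text
time: 13.35
ee_pos: [0.4639, -0.0428, 0.0279]
tcp_rot: [0.511, -0.511, 0.488, -0.489]
force: [2.1, -5.0, -2.6]
grip_width: 0.0565
```

Call:
carry_out --moves '[{"x":0,"y":0,"z":0,"ax":0,"ay":0,"az":0},{"x":0,"y":0,"z":0,"ax":0,"ay":0,"az":0},{"x":0,"y":0,"z":0,"ax":0,"ay":0,"az":0},{"x":0,"y":0,"z":0,"ax":0,"ay":0,"az":0},{"x":0,"y":0,"z":0,"ax":0,"ay":0,"az":0}]' --jaw 58 --newtons 6

```text
time: 13.85
ee_pos: [0.4639, -0.0429, 0.0279]
tcp_rot: [0.511, -0.511, 0.488, -0.489]
force: [3.2, -5.2, -3.0]
grip_width: 0.0556
```

Call:
carry_out --moves '[{"x":0,"y":0,"z":0,"ax":0,"ay":0,"az":0},{"x":0,"y":0,"z":0,"ax":0,"ay":0,"az":0},{"x":0,"y":0,"z":0,"ax":0,"ay":0,"az":0},{"x":0,"y":0,"z":0,"ax":0,"ay":0,"az":0},{"x":0,"y":0,"z":0,"ax":0,"ay":0,"az":0}]' --jaw 56 --newtons 9

```text
time: 14.35
ee_pos: [0.4639, -0.0429, 0.0278]
tcp_rot: [-0.511, 0.511, -0.488, 0.489]
force: [2.2, -5.3, -2.4]
grip_width: 0.0546
```

Call:
carry_out --moves '[{"x":0,"y":0,"z":0,"ax":0,"ay":0,"az":0},{"x":0,"y":0,"z":0,"ax":0,"ay":0,"az":0},{"x":0,"y":0,"z":0,"ax":0,"ay":0,"az":0},{"x":0,"y":0,"z":0,"ax":0,"ay":0,"az":0},{"x":0,"y":0,"z":0,"ax":0,"ay":0,"az":0}]' --jaw 56 --newtons 12

```text
time: 14.85
ee_pos: [0.464, -0.0431, 0.0279]
tcp_rot: [0.511, -0.511, 0.488, -0.489]
force: [2.7, -6.0, -1.9]
grip_width: 0.0486
```

```bash
python3 - <<'E'
from h import *
o=shot(["wrist","side"],"10")
crop(o["side"],220,200,360,305,5.7,"side10c.png")
E
```

```text
14.95 [ 0.464  -0.0431  0.0279] [ 0.5111 -0.5111  0.4881 -0.4892] [ 3.22 -6.53 -1.41] 0.04891506483412524
```

View pics/wrist10.png

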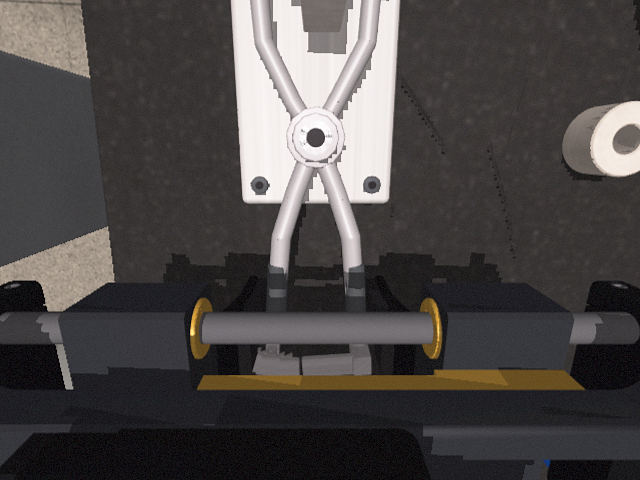

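View pics/side10c.png

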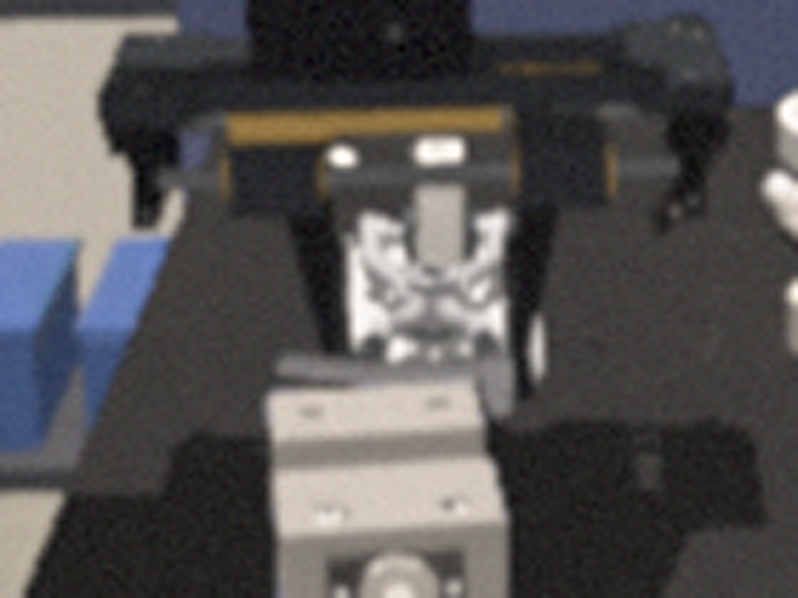

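Call:
carry_out --moves '[{"x":0,"y":0,"z":0,"ax":0,"ay":0,"az":0},{"x":0,"y":0,"z":0,"ax":0,"ay":0,"az":0},{"x":0,"y":0,"z":0,"ax":0,"ay":0,"az":0},{"x":0,"y":0,"z":0,"ax":0,"ay":0,"az":0}]' --jaw 52.6 --newtons 9

```text
time: 15.35
ee_pos: [0.464, -0.0431, 0.0279]
tcp_rot: [-0.511, 0.511, -0.488, 0.489]
force: [3.6, -6.2, -1.7]
grip_width: 0.0485
```

Call:
carry_out --moves '[{"x":0,"y":0,"z":0,"ax":0,"ay":0,"az":0},{"x":0,"y":0,"z":0,"ax":0,"ay":0,"az":0},{"x":0,"y":0,"z":0,"ax":0,"ay":0,"az":0},{"x":0,"y":0,"z":0,"ax":0,"ay":0,"az":0}]' --jaw 52.6 --newtons 12

```text
time: 15.75
ee_pos: [0.464, -0.0433, 0.0279]
tcp_rot: [-0.511, 0.511, -0.488, 0.489]
force: [2.5, -6.7, -2.5]
grip_width: 0.0468
```

Call:
carry_out --moves '[{"x":0,"y":0,"z":0,"ax":0,"ay":0,"az":0},{"x":0,"y":0,"z":0,"ax":0,"ay":0,"az":0},{"x":0,"y":0,"z":0,"ax":0,"ay":0,"az":0},{"x":0,"y":0,"z":0,"ax":0,"ay":0,"az":0}]' --jaw 52.6 --newtons 14

```text
time: 16.15
ee_pos: [0.464, -0.0435, 0.0279]
tcp_rot: [-0.511, 0.511, -0.488, 0.489]
force: [2.3, -7.9, -2.6]
grip_width: 0.0457
```

Call:
carry_out --moves '[{"x":0,"y":0,"z":0,"ax":0,"ay":0,"az":0},{"x":0,"y":0,"z":0,"ax":0,"ay":0,"az":0},{"x":0,"y":0,"z":0,"ax":0,"ay":0,"az":0},{"x":0,"y":0,"z":0,"ax":0,"ay":0,"az":0}]' --jaw 52.6 --newtons 3

```text
time: 16.55
ee_pos: [0.4638, -0.0422, 0.0279]
tcp_rot: [0.511, -0.511, 0.488, -0.489]
force: [2.8, -5.0, 0.3]
grip_width: 0.0463
```

Call:
carry_out --moves '[{"x":0,"y":0,"z":0,"ax":0,"ay":0,"az":0},{"x":0,"y":0,"z":0,"ax":0,"ay":0,"az":0},{"x":0,"y":0,"z":0,"ax":0,"ay":0,"az":0},{"x":0,"y":0,"z":0,"ax":0,"ay":0,"az":0},{"x":0,"y":-30,"z":0,"ax":0,"ay":0,"az":0},{"x":0,"y":-65,"z":0,"ax":0,"ay":0,"az":0},{"x":-40,"y":-100,"z":0,"ax":0,"ay":0,"az":0},{"x":-73,"y":-100,"z":1,"ax":0,"ay":0,"az":0},{"x":-73,"y":-100,"z":1,"ax":0,"ay":0,"az":0},{"x":-73,"y":-100,"z":1,"ax":0,"ay":0,"az":0}]' --jaw 90

```text
time: 17.55
ee_pos: [0.4608, 0.0316, 0.1276]
tcp_rot: [-0.512, 0.512, -0.488, 0.488]
force: [0.6, 0.6, -0.1]
grip_width: 0.0782
```

```bash
python3 - <<'E'
from h import *
o=shot(["side","wrist","top"],"11")
crop(o["side"],240,190,340,280,8,"side11c.png")
crop(o["wrist"],260,90,380,180,6,"w11c.png")
crop(o["top"],225,235,385,305,5,"top11c.png")
E
```

```text
17.7 [0.4608 0.0298 0.1273] [-0.5106  0.5113 -0.4889  0.4887] [-0.25 -0.51 -0.34] 0.0786311384908429
```

View pics/w11c.png

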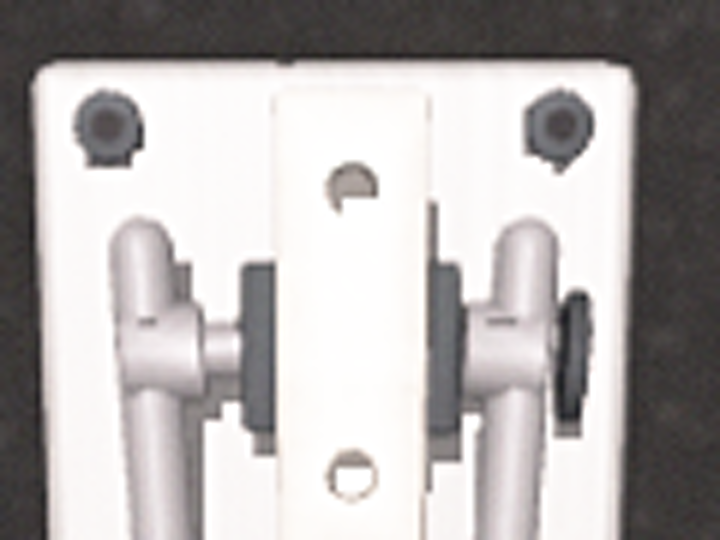

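View pics/side11c.png

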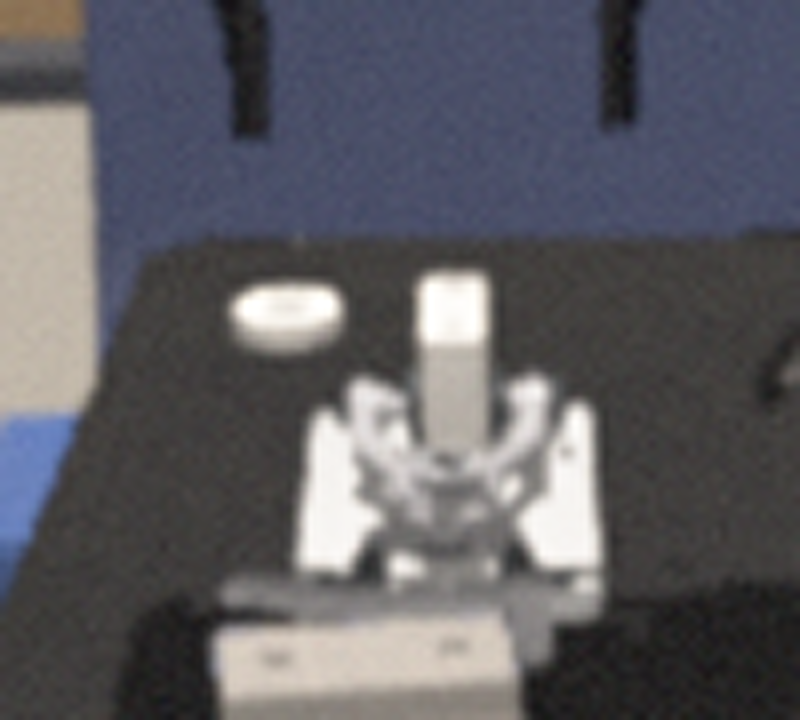

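View pics/top11c.png

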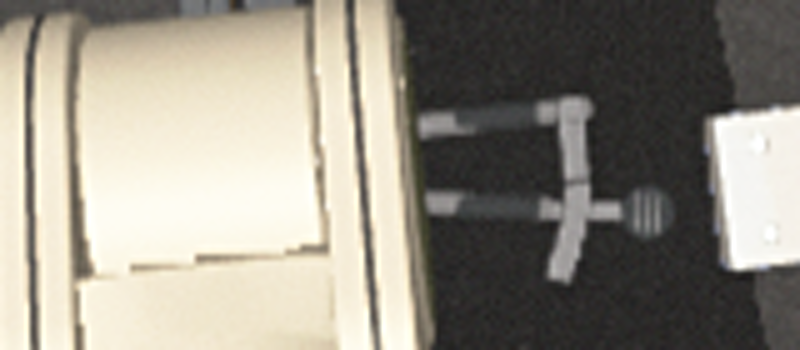

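```bash
python3 - <<'E'
from h import *
for n in ("wrist5","wrist11"):
    im=np.load(n+".npz");g=im["color"].mean(2)
    for v in (147,148,149,150):
        print(n,v,g[v,285:306].astype(int) if n=="wrist5" else g[v,288:309].astype(int))
E
```

```text
wrist5 147 [235 232 167 221 232 236 238 239 241 248 140 103 112 116 114 111  81  82
 127 127 251]
wrist5 148 [244 246 184 166 240 245 242 241 239 240 125 103 113 113 115 115  83  80
 125 129 251]
wrist5 149 [248 253 214 117 216 224 220 213 212 211 120 108 112 115 115 116  93  70
 130 128 252]
wrist5 150 [242 247 234 120 185 194 190 184 186 184 130 104 109 112 116 113  93  46
 126 131 251]
wrist11 147 [241 242 244 245 246 149 234 242 241 241 244 252 145 107 112 115 116 103
 238 252 251]
wrist11 148 [242 245 246 248 252 170 228 237 234 232 230 236 129 106 115 116 111 101
 240 252 251]
wrist11 149 [236 239 242 245 251 178 198 207 206 206 204 203 117 108 116 112 112 100
 239 251 252]
wrist11 150 [225 227 229 232 242 176 174 185 181 179 181 185 107 110 115 118 112 101
 239 252 251]
```

```bash
python3 - <<'E'
from h import *
a=np.load("wrist5.npz");b=np.load("wrist11.npz")
for im,x0,n in((a,272,"j5.png"),(b,278,"j11.png")): crop(im,x0,130,x0+40,165,16,n)
A=cv2.imread("pics/j5.png");B=cv2.imread("pics/j11.png")
cv2.imwrite("pics/jj.png",cv2.resize(np.hstack([A,B]),(800,350)))
E
```

```text
(no output)
```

View pics/jj.png

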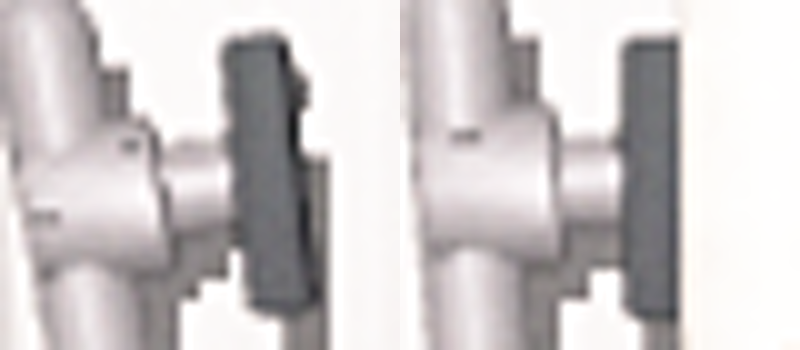

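```bash
python3 - <<'E'
from h import *
def cross(g,i0,i1,up,lev):
    # subpixel crossing between bright(outer) and dark pad, first crossing scanning i0->i1
    st=1 if i1>i0 else -1
    for i in range(i0,i1,st):
        if g[i]>lev>=g[i+st]: return i+st*(g[i]-lev)/(g[i]-g[i+st])
for n,(l0,r0,vs) in {"wrist5":((288,356,range(136,160))),"wrist11":((294,348,range(136,160)))}.items():
    im=np.load(n+".npz");g=im["color"].mean(2).astype(float)
    out=[]
    for v in vs:
        L=cross(g[v],l0+3,l0+16,0,160);Rr=cross(g[v],r0-1,r0-26,0,160)
        out.append((v,None if L is None else round(L,2),None if Rr is None else round(Rr,2)))
    print(n,out)
    print(g[149,335:365].astype(int),g[140,285:300].astype(int),g[140,325:365].astype(int))
E
```

```text
wrist5 [(136, np.float64(293.69), np.float64(349.6)), (137, np.float64(293.88), np.float64(349.47)), (138, np.float64(293.96), np.float64(349.48)), (139, np.float64(293.89), np.float64(349.36)), (140, np.float64(294.15), np.float64(349.33)), (141, np.float64(294.46), np.float64(349.45)), (142, np.float64(294.52), np.float64(350.33)), (143, np.float64(293.96), np.float64(350.32)), (144, np.float64(293.71), np.float64(350.06)), (145, np.float64(294.08), np.float64(349.65)), (146, np.float64(294.64), np.float64(349.41)), (147, np.float64(294.82), np.float64(349.11)), (148, np.float64(294.7), np.float64(348.97)), (149, np.float64(294.57), np.float64(349.06)), (150, np.float64(294.45), np.float64(349.08)), (151, np.float64(293.85), np.float64(348.94)), (152, None, np.float64(348.89)), (153, None, np.float64(348.98)), (154, None, np.float64(350.33)), (155, np.float64(295.77), np.float64(353.94)), (156, np.float64(295.92), np.float64(354.25)), (157, np.float64(295.87), np.float64(352.9)), (158, np.float64(296.03), np.float64(352.08)), (159, np.float64(296.43), np.float64(351.86))]
[246 245 
[... 1035 characters left out ...]
t64(337.35)), (151, None, np.float64(337.26)), (152, None, np.float64(337.33)), (153, None, np.float64(337.95)), (154, None, np.float64(344.12)), (155, None, np.float64(343.16)), (156, None, np.float64(341.73)), (157, np.float64(299.79), np.float64(341.04)), (158, np.float64(299.94), np.float64(341.01)), (159, np.float64(299.9), np.float64(341.08))]
[102  72 125 211 221 223 226 223 226 227 229 233 233 238 243 236 166 113
  52  56 108 110  90 206 253 252 249 232 216 120] [207 190 172 149 139 143 143 177 226 251 252 250 250 254 238] [253 252 250 249 250 248 116 102 119 113 111  99 193 202 202 203 176 155
 170 195 212 236 240 219 203 186 168 130 160  88  80  86  78 167 251 253
 251 241 218 146]
```

Call:
carry_out --moves '[{"x":0,"y":30,"z":0,"ax":0,"ay":0,"az":0},{"x":0,"y":55,"z":0,"ax":0,"ay":0,"az":0},{"x":0,"y":72,"z":0,"ax":0,"ay":0,"az":0},{"x":0,"y":72,"z":0,"ax":0,"ay":0,"az":0},{"x":0,"y":72,"z":0,"ax":0,"ay":0,"az":0}]'

```text
time: 18.2
ee_pos: [0.4611, 0.0301, 0.0559]
tcp_rot: [-0.511, 0.511, -0.489, 0.489]
force: [-0.6, -0.4, -0.1]
grip_width: 0.0784
```

```bash
python3 - <<'E'
from h import *
o=shot(["wrist"],"12")
crop(o["wrist"],230,60,400,190,4.7,"w12c.png")
E
```

```text
18.25 [0.4616 0.0304 0.0564] [ 0.5112 -0.511   0.4885 -0.4888] [ 0.64  1.18 -0.72] 0.0782170400119803
```

View pics/w12c.png

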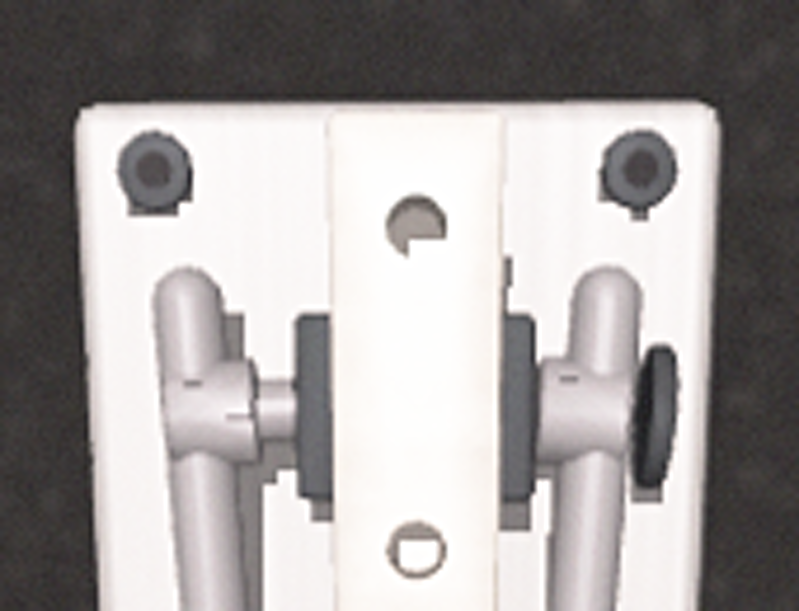

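```bash
python3 - <<'E'
from h import *
ax=np.array([-.0462,.9989,0]);ay=np.array([-.9989,-.0462,0])
for n in("wrist5","wrist11","wrist12"):
    im=np.load(n+".npz");V=im["view"];Rm=V[:3,:3];c=-Rm.T@V[:3,3]
    vv,uu=np.mgrid[0:480,0:640]
    d=np.stack([(uu-im["cx"])/im["fx"],-(vv-im["cy"])/im["fy"],-np.ones_like(uu,float)],-1)@Rm
    P=c+d*im["depth"][...,None]
    H=P[...,2]
    print(n,"cam",c.round(4))
    # plate frame: use plate edges in this image: region heights near .008 bounded
    for v in ([142,148,154] if n!="wrist12" else [125,135,147,155]):
        row=H[v,250:400];
        s=[]
        # runs of h>0.0165
        m=(row>.0165).astype(int);e=np.flatnonzero(np.diff(np.r_[0,m,0]))
        for a,b in zip(e[::2],e[1::2]):
            if b-a<2: continue
            s.append((250+a,250+b-1,row[a:b].max().round(4),round(float(P[v,250+a]@ay)*1e3,1),round(float(P[v,250+b-1]@ay)*1e3,1)))
        mp=(row>.004);e=np.flatnonzero(mp);L,Rr=250+e[0],250+e[-1]
        print(v,"plate",L,Rr,round(float(P[v,L]@ay)*1e3,1),round(float(P[v,Rr]@ay)*1e3,1));print("   ",s)
E
```

```text
wrist5 cam [0.4579 0.1019 0.2838]
142 plate 270 370 -426.8 -501.8
    [(np.int64(272), np.int64(287), np.float64(0.0248), -430.2, -441.0), (np.int64(294), np.int64(301), np.float64(0.0273), -446.6, -451.6), (np.int64(342), np.int64(348), np.float64(0.0275), -481.2, -485.5), (np.int64(350), np.int64(364), np.float64(0.2838), -462.1, -497.7), (np.int64(366), np.int64(370), np.float64(0.0243), -499.4, -501.8)]
148 plate 270 370 -426.5 -501.6
    [(np.int64(273), np.int64(302), np.float64(0.0277), -430.6, -452.0), (np.int64(341), np.int64(363), np.float64(0.0269), -480.9, -497.2), (np.int64(365), np.int64(370), np.float64(0.0282), -498.7, -501.6)]
154 plate 271 369 -427.4 -501.0
    [(np.int64(275), np.int64(289), np.float64(0.0253), -432.5, -442.4), (np.int64(296), np.int64(302), np.float64(0.027), -448.0, -452.3), (np.int64(340), np.int64(362), np.float64(0.0271), -480.5, -496.5), (np.int64(364), np.int64(369), np.float64(0.0286), -498.0, -501.0)]
wrist11 cam [0.4603 0.1033 0.2813]
142 plate 267 364 -427.2 -501.9
    [(np.int64(279), np.int64(293), np.float64(0.0253), -438.0, -448.0), 
[... 913 characters left out ...]
-437.5, -444.8), (np.int64(292), np.int64(343), np.float64(0.0494), -452.8, -479.0), (np.int64(346), np.int64(347), np.float64(0.02), -481.1, -481.5), (np.int64(350), np.int64(365), np.float64(0.0245), -483.2, -490.9), (np.int64(367), np.int64(373), np.float64(0.0247), -492.0, -494.6)]
147 plate 250 380 -427.5 -502.1
    [(np.int64(264), np.int64(364), np.float64(0.0489), -437.6, -490.6), (np.int64(366), np.int64(373), np.float64(0.2097), -491.8, -494.4)]
155 plate 250 379 -427.4 -501.3
    [(np.int64(265), np.int64(285), np.float64(0.0252), -437.9, -448.5), (np.int64(293), np.int64(363), np.float64(0.0492), -453.2, -490.3), (np.int64(365), np.int64(372), np.float64(0.0275), -491.5, -494.0)]
```

Call:
carry_out --moves '[{"x":0,"y":-40,"z":0,"ax":0,"ay":0,"az":0},{"x":0,"y":-80,"z":0,"ax":0,"ay":0,"az":0},{"x":30,"y":-120,"z":0,"ax":0,"ay":0,"az":0},{"x":60,"y":-140,"z":0,"ax":0,"ay":0,"az":0},{"x":60,"y":-140,"z":0,"ax":0,"ay":0,"az":0},{"x":60,"y":-140,"z":0,"ax":0,"ay":0,"az":0}]'

```text
time: 18.85
ee_pos: [0.4643, -0.0293, 0.1967]
tcp_rot: [0.512, -0.51, 0.489, -0.489]
force: [-0.8, 2.2, -0.0]
grip_width: 0.0783
```

```bash
python3 - <<'E'
from h import *
o=shot(["side","top"],"13")
crop(o["side"],220,190,360,295,5.7,"side13c.png")
E
```

```text
18.95 [ 0.4636 -0.0282  0.1954] [-0.5115  0.5116 -0.4884  0.488 ] [-0.38  0.32 -1.19] 0.07850587799276716
```

View pics/side13c.png

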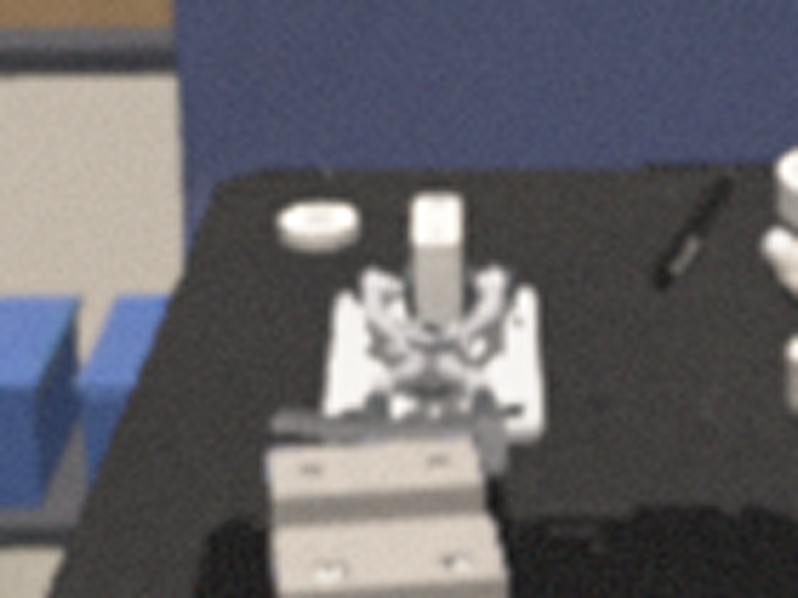

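View pics/top13.png

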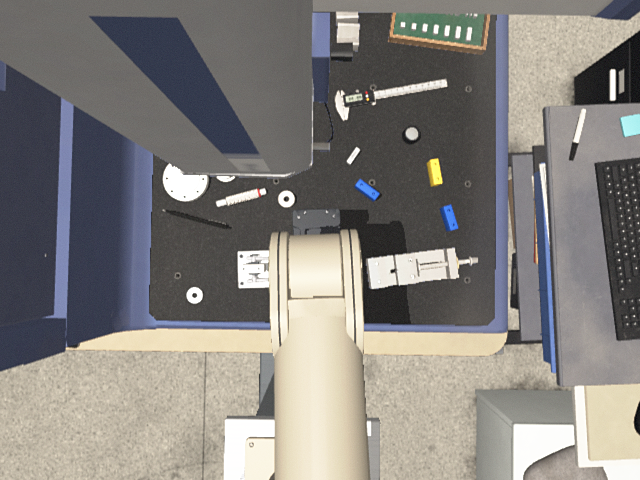

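The block stands upright between the closed jaws at side crop (437,255). The robot is clear and the other parts have not moved, so I am handing in.

```bash
python3 -c "
from workcell import sign_off
print(sign_off())"
```

```text
the job is handed in; nothing more can be done
None
```

The block is clamped upright between the jaws on what I judge to be the first tooth that grips, 0.050. I handed the job in at about 19 s of the 72 s allowed; `sign_off` gives no verdict.

- **Release:** pressing the thumb pad read about 2 N at the wrist. The ratchet let go and the pictures showed the jaws sprung fully open.
- **Placing:** I stood the milled block on the base plate between the open jaws and let go. The pictures showed it upright and lined up with the jaws.
- **Squeeze:** the grip stalled just above tooth 0.050 at 12 N and passed it at 14 N. When I eased to 3 N the handles stayed at 46.3 mm, which fits that tooth.
- **Last checks:** the jaws bear on both sides of the block, the robot is clear, and the other parts look unmoved.
- **Weakest point:** I could not measure the sprung-jaw travel directly. My picture estimates disagreed, most of them between 0.35 and 1.1 mm, with outliers of about 0.1, 0.2 and 1.5 mm. My best value is about 0.7 mm, inside the 0.3 to 4.2 mm window but nearer its lower limit. I stayed on this tooth rather than close one further.

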